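# Point out two parts to be logged, then press the log button

## Task

Show the inspector which two parts are being logged: first point straight down at the cap of the amber vial with the fingertips about 2 cm above it and stay there for two seconds, then point in the same way at the middle of the round hole in the flat square aluminium block for two seconds, and then press the green button on the grey box all the way down, and take the hand off so that it comes back up. Do not touch or move the vials, the block or the bracket at any time.

Things in the scene. Friction and masses are not known exactly. Their poses are not given: they have to be found in the camera images.
- amber_vial: small upright amber-brown vial with a white paper label and a black screw cap, 25 mm in diameter, 51 mm tall, standing loose on the desk; origin at the centre of its underside, z up. Pointed at first.
- amber_cap (a point): centre of the top of the amber vial's black cap, 51 mm above the desk
- spacer_block: flat square block of bare aluminium, 44 x 44 x 14 mm, lying loose on the desk, with an upright round hole about 22 mm wide through its middle and four small corner holes; origin at the centre of its underside, z up. Pointed at second.
- bore_mouth (a point): centre of the mouth of the round hole in the aluminium block, level with its top, 14 mm above the desk
- log_button (a joint): travel of the green push button in m: 0 up, 0.006 fully down; it goes straight down, a spring returns it, fully down takes 5 N
- log_button_top (a point): centre of the top face of the green round button (28 mm in diameter) on the grey box; 50 mm above the desk when up, it moves down with the button
- log_box: grey square box fixed to the desk, 60 x 60 x 28 mm, carrying the green button in a black collar in the middle of its top; origin at the centre of its underside, z up. A 0.44 m tall black monitor stands fixed on the desk about 15 cm to the right (-y side) of the box, the block and the vials: keep the arm and wrist clear of it
- white_vial_a: small upright white vial with a white cap, 25 mm in diameter, 51 mm tall, loose; origin at the centre of its underside. A bystander: leave alone.
- white_vial_b: a second white vial like the first. A bystander: leave alone.
- bracket: aluminium bracket standing loose on its 36 x 64 mm foot, with an upright flange, 34 mm tall; origin at the centre of its underside. A bystander: leave alone.
There are look-alikes about, which are no part of the job. Leave any brown look-alike of the spacer_block alone.

How it is judged (in metres and radians):
On the way, in this order (a step that is already met when the one before it is completed fails the run):
1. the hand points at the amber vial's cap: the grasp point between the fingers (about 19 mm behind the tips) is within 18 mm sideways of the cap's centre and 18 to 75 mm above it, for 1.8 s (horizontal distance between the grasp point and amber_cap below 0.018 m and z of the grasp point in the frame of amber_cap between 0.018 and 0.075 m), for 1.8 s.
2. then it points at the block's round hole in the same way for 1.8 s (horizontal distance between the grasp point and bore_mouth below 0.018 m and z of the grasp point in the frame of bore_mouth between 0.018 and 0.075 m), for 1.8 s.
3. then the green button is pressed down by at least 4.5 mm (value of joint log_button above 0.0045 m), for 0.05 s.
At the end, for the whole second after the job is handed in: the green button is back up (within 1.5 mm), and the vials, the block and the bracket stand upright and at rest within 10 mm of where they started (value of joint log_button below 0.0015 m and distance of each of amber_vial, white_vial_a, white_vial_b, spacer_block, bracket from where it was at the start of the episode below 0.01 m and angle between each of amber_vial, white_vial_a, white_vial_b, spacer_block, bracket's own z axis and vertical below 0.1 rad and linear speed of each of amber_vial, white_vial_a, white_vial_b, spacer_block, bracket below 0.02 m/s); the robot touches nothing.
It fails at once if the amber vial is touched by the robot (over 0.3 N), or shifted or lifted by more than 10 mm (contact force between any of the arm, the fingers and amber_vial above 0.3 N or distance of amber_vial from where it was at the start of the episode above 0.01 m).
It fails at once if the first white vial is touched by the robot (over 0.3 N), or shifted or lifted by more than 10 mm (contact force between any of the arm, the fingers and white_vial_a above 0.3 N or distance of white_vial_a from where it was at the start of the episode above 0.01 m).
It fails at once if the second white vial is touched by the robot (over 0.3 N), or shifted or lifted by more than 10 mm (contact force between any of the arm, the fingers and white_vial_b above 0.3 N or distance of white_vial_b from where it was at the start of the episode above 0.01 m).
It fails at once if the aluminium block is touched by the robot (over 0.3 N), or shifted or lifted by more than 10 mm (contact force between any of the arm, the fingers and spacer_block above 0.3 N or distance of spacer_block from where it was at the start of the episode above 0.01 m).
It fails at once if the bracket is touched by the robot (over 0.3 N), or shifted or lifted by more than 10 mm (contact force between any of the arm, the fingers and bracket above 0.3 N or distance of bracket from where it was at the start of the episode above 0.01 m).
It also fails if it takes over 48 s, if anything falls off the work surface, if the arm or the gripper's body presses on something with over 40 N, if the wrist force passes 120 N, or if a joint passes its speed limit or range.

## Robot

A 6-joint arm with a two-finger parallel gripper is mounted at the origin on the work surface; the furniture and walls round the work are solid. World frame = base frame: x ahead of the robot, y to its left, z up, the work surface at z = 0. Lengths are in m, angles in degrees, forces in N, time in s.
With the tool pointing down it reaches from about 0.3 to 1 m from the base axis. Payload 5.1 kg.
Tool frame: the origin (TCP) lies midway between the tips of the shut fingers; the grasp point (between the pads) lies 19 mm behind it; z points along the fingers, y is the line along which they close (so a half turn about z gives the same grasp; the last joint's range is limited). The gripper opens to 95 mm and grips with 3 to 60 N. Pads are 20 mm wide; open, the fingers measure 119 mm over their backs; the gripper's body (75 mm by 180 mm) begins 59 mm behind the grasp point.
Start: joints at [70.096, 7.093, 94.555, -0, 78.352, -4.733], TCP at [0.17, 0.627, 0.189] pointing down, gripper open.
Joint ranges: [-149.61, 149.61], [-58.7, 133.49], [1.44, 155.28], [-77.14, 257.14], [18.33, 153.61], [-166.67, 166.67]. Speed limits (degrees/s): [147.25, 147.25, 180, 180, 180, 180].

## Interface

Orientations are given as a 3x3 rotation matrix whose columns are the frame's x, y, z axes.
In Python, from workcell import r gives the robot as it stands.
- The arm moves only by the tool apply_moves, never from a script. Its argument "targets" is a list of rows, each a list of 7 numbers: the turn, a rotation vector about the tool's x, y, z in degrees, then the shift along the tool's x, y, z in mm, then the closure in counts, from 0 (fully open) to 255 (shut). A call has 1 to 12 rows; each row is the pose to reach, as a shift and turn from the pose commanded when the call began, along the tool's axes at that moment; what a row does not reach only later rows make up. A row lasts 1/12 s, in which the tool goes at most 41.7 mm and 7.16 degrees, less where a joint would pass 70% of its speed; a pose out of reach is approached as far as the arm can. A call with a gripper value outside its range is refused whole. The fingers move at their own pace and stop on an object; "squeeze" is the grip in N (left out, the last holds). Time passes only in rows, so rows that repeat a pose let the fingers close. It gives the time, the measured TCP pose, the force, the opening and the grip force at its end, in the units of the state.
- r.read_state(): the state, without advancing time (a new reading comes with each control period).
- r.capture(name): name is "scene" or "top" or "wrist"; returns a dict with "image" (420x560x3 uint8, red, green, blue), "range_z" (420x560 float32, m along the optical axis (not along the pixel's ray), 0 where there is no reading), "fx", "fy", "cx", "cy" (pixels), "R" (3x3) and "t" (3): a world point X has camera coordinates R X + t. Camera axes: x right, y down, z forward; pixel columns grow to the right and rows downward; lengths in m; the calibration is good to about 2 mm. A picture is of the moment at which its call begins.
- r.job_done(): hands the job in; it is judged then, once.
The state is a dict: "time_s": time; "joint_pos": joint angles; "joint_velocities": joint speeds; "joint_torque": joint torques, N m; "ee_pos": TCP position; "tool_rot": TCP orientation; "ft_force": force on the tool from outside, world axes, zero at the start; "ft_torque": the same for the moment, N m; "finger_gap": finger opening in m; "gripper_force": force on a finger pad.
Only numpy, scipy, OpenCV 4.12 (cv2) and the standard library are available. Lean on these libraries where they do the work, as an engineer would, in place of code of your own. Each camera call takes 0.05 s, during which the arm holds its last target. There are 200 camera calls.

## Working session

There is one attempt and no reset: what is moved stays moved. The work goes in short steps, Python scripts to look and compute and a tool call to move; the robot and the scene stay as the last step left them, time stands still between calls to the robot, and variables do not carry over. Pictures are saved under pics/ and viewed, at most 10 in all, crops included, and the job is handed in when it is done.

Besides the shell and the picture viewer there is one more tool, called after ">>>" as a command line: name --pt "numbers of a row" for each row, then --argument value for the rest. apply_moves: Moves the arm, as the interface text tells. Its arguments: {"type":"object","properties":{"targets":{"type":"array","items":{"type":"array","items":{"type":"number"}}},"squeeze":{"type":"number"}},"required":["targets"]}

```bash
mkdir -p pics
python3 - <<'E'
from workcell import r
import cv2,numpy as np,pickle
s=r.read_state();print(s)
for n in("scene","top"):
    c=r.capture(n);pickle.dump(c,open(f"pics/{n}.pkl","wb"));cv2.imwrite(f"pics/{n}0.png",c["image"][:,:,::-1])
E
```

```text
{'time_s': 0.0, 'joint_pos': array([ 7.00960605e+01,  7.13343051e+00,  9.46325193e+01, -6.45868082e-04,
        7.83530824e+01, -4.73514719e+00]), 'joint_velocities': array([-0.081519  ,  0.05624783,  0.00359907,  0.05114076, -0.04230227,
       -0.08066659]), 'joint_torque': array([-2.12315834e-03, -4.17635036e+01, -3.59918225e+01,  7.73213594e-02,
        4.94272239e-02, -1.57718114e-04]), 'ee_pos': array([0.1699036 , 0.62668375, 0.18790398]), 'tool_rot': array([[-9.65159702e-01,  2.61660589e-01, -6.96892292e-04],
       [ 2.61661467e-01,  9.65157731e-01, -1.95715967e-03],
       [ 1.60499430e-04, -2.07132151e-03, -9.99997842e-01]]), 'ft_force': array([ 0.6906872 , -0.18337737, -0.42562593]), 'ft_torque': array([-0.00299441, -0.04216372, -0.00321002]), 'gripper_force': 0.0, 'finger_gap': 0.09500041873545788}
```

View pics/scene0.png

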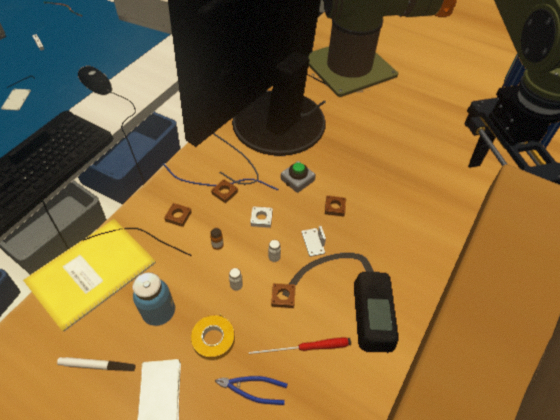

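View pics/top0.png

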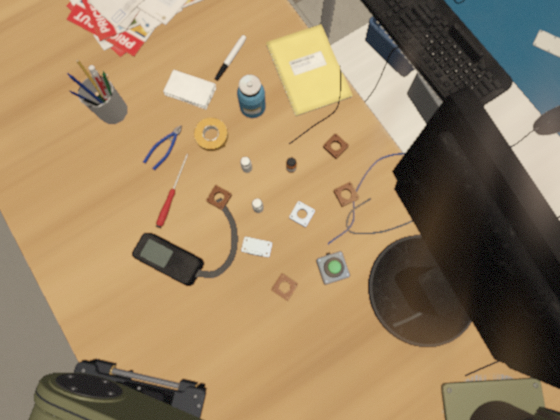

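Top view: the amber vial is at about (291,164), and its look-alikes are the white vials at (246,163) and (257,205). The aluminium block is at (302,214). Its brown look-alikes are at (335,146), (345,194), (219,197) and (284,287). The button is at (335,267) and the bracket at (257,247). The monitor is to the right. I'll check the choice in a close crop and measure.

```bash
cat > h.py <<'E'
import numpy as np
def at_z(c,u,v,z):
    d=c["R"].T@np.array([(u-c["cx"])/c["fx"],(v-c["cy"])/c["fy"],1]);o=-c["R"].T@c["t"]
    return o+d*(z-o[2])/d[2]
def by_range(c,u,v):
    k=c["range_z"][int(v),int(u)]
    return c["R"].T@(np.array([(u-c["cx"])/c["fx"]*k,(v-c["cy"])/c["fy"]*k,k])-c["t"])
E
python3 - <<'E'
import pickle,cv2
from h import *
np.set_printoptions(precision=4,suppress=True)
P={"scene":dict(amber=(216,232,.051),block=(261,216,.014),button=(298,169,.05),wa=(274,244,.051),wb=(235,272,.051),br=(314,240,0.003)),
"top":dict(amber=(291.5,161.5,.051),block=(302,214,.014),button=(335,267,.05),wa=(257,203,.051),wb=(246,162,.051),br=(257,247,.003))}
for n in P:
    c=pickle.load(open(f"pics/{n}.pkl","rb"))
    for k,(u,v,z) in P[n].items(): print(n,k,at_z(c,u,v,z),by_range(c,u,v))
c=pickle.load(open("pics/top.pkl","rb"))["image"][130:290,220:380,::-1]
d=pickle.load(open("pics/scene.pkl","rb"))["image"][150:290,190:350,::-1]
cv2.imwrite("pics/crop.png",cv2.resize(np.hstack([c[:140],d]),None,fx=2.5,fy=2.5,interpolation=cv2.INTER_CUBIC))
E
```

```text
scene amber [0.5894 0.3893 0.051 ] [0.5897 0.3901 0.0522]
scene block [0.4787 0.3712 0.014 ] [ 0.474   0.362  -0.0001]
scene button [0.3572 0.3168 0.05  ] [0.3578 0.3176 0.0511]
scene wa [0.4995 0.4684 0.051 ] [0.4995 0.4683 0.0509]
scene wb [0.5947 0.4897 0.051 ] [0.5948 0.4899 0.0513]
scene br [0.4043 0.4718 0.003 ] [0.4064 0.4744 0.0079]
top amber [0.5884 0.3856 0.051 ] [0.588  0.3857 0.0521]
top block [0.4757 0.3678 0.014 ] [0.4777 0.3672 0.004 ]
top button [0.3511 0.3081 0.05  ] [0.3511 0.3079 0.0492]
top wa [0.498  0.4662 0.051 ] [0.4979 0.4662 0.0512]
top wb [0.5928 0.4867 0.051 ] [0.5918 0.4865 0.0541]
top br [0.408  0.4728 0.003 ] [0.4077 0.4727 0.0053]
```

View pics/crop.png

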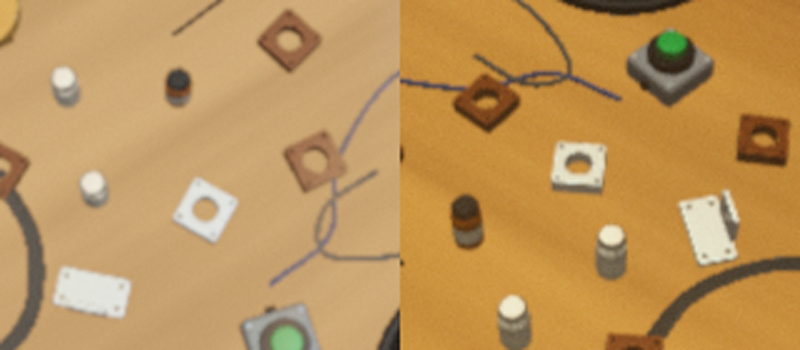

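The left half is the top view: amber cap (178,77), silver block hole (206,209), green button (288,341). All three match their descriptions, and the two cameras agree to within about 5 mm. Next I'll map the tall obstacles, mainly the monitor, around the path.

Run:
```python
import pickle
from h import *
np.set_printoptions(precision=3,suppress=True,linewidth=150)
print(by_range.__name__)
G={}
for n in("scene","top"):
    c=pickle.load(open(f"pics/{n}.pkl","rb"));k=c["range_z"];v,u=np.mgrid[:420,:560]
    X=np.stack([(u-c["cx"])/c["fx"]*k,(v-c["cy"])/c["fy"]*k,k],-1).reshape(-1,3)[k.ravel()>0]
    X=(X-c["t"])@c["R"]
    print(n,"cam",-c["R"].T@c["t"])
    for x in np.arange(0.1,0.9,.05):
        m=(abs(X[:,0]-x)<.025)&(X[:,1]>-.4)&(X[:,1]<.9)
        row=[]
        for y in np.arange(-.2,.8,.05):
            q=X[m&(abs(X[:,1]-y)<.025),2]; row.append(int(100*q.max()) if len(q) else -1)
        print("x%.2f"%x,*["%3d"%a for a in row])
from workcell import r
print(r.read_state()["time_s"])
```

```text
by_range
scene cam [0.745 0.897 0.817]
x0.10  -1  -1   1  20  23  23   1   0   0   0   0   0   0   0   0   0   0  -1  -1  -1
x0.15  -1  -1  -1  -1   8  27   0   0   0   0   0   0   0   0   0  33  40  41  33  -1
x0.20  -1  -1  -1  -1  -1  28  29   2   1   0   0   0   0   0  50  53  54  49  33  -1
x0.25  -1  -1  -1   0   1  18  31  21  12   1   0   0   0   0   0   0  54  53   0  -1
x0.30  -1  -1  -1  -1   2   8  33  34  21   1   2   3   1   1   0   0   0   0   0   0
x0.35  -1  -1  -1  -1  -1   2  25  36  20   1   5   4   1   1   0   3   5   5   4   0
x0.40  -1  -1  -1  -1  -1   2   8  38  39   0   3   3   0   3   3   2   5   5   5   4
x0.45   0   0  -1  -1  -1   0   8  39  40   1   1   1   1   0   1   1   0   4   5   4
x0.50   0   0  -1  -1  -1  -1   0  40  42   1   1   1   1   5   5   1   1   2   2   0
x0.55   0   0   0  -1  -1   0   0  41  42   1   1   0   0   0   0   1   1   1   1   0
x0.60   0   1   1  -1  -1  -1   0   1   1   1   1   0   5   0   5   0   0   1   1   1
x0.65   4   1   0   0  -1  -1  -1   0   0   1   1   0   0   0   0   2   2   1   1   1
x0.70   3   0   1   2   2  -1
[... 1022 characters left out ...]
   5   4
x0.50   0  -1  -1  -1  -1  -1  -1  44  44   1   1   1   2   5   4   1   1   2   2   0
x0.55   0   0  -1  -1  -1  -1  -1  44  44   1   1   0   0   0   0   1   1   2   0   0
x0.60   0   1  -1  -1  -1  -1   0   1   1   1   1   1   5   0   5   0   0   1   1   1
x0.65   3   1   0  -1  -1  -1  -1   0   0   2   2   1   1   0   0   2   2   1   1   1
x0.70   3   0   1  -1  -1  -1  -1   0   0   0   1   1   0   8   8   2   2   1   1  15
x0.75   0   2   2   2   2   1  -1  -1   0   1   1   1   1  11  11   2   2   2   0  15
x0.80   0   2   2   2   2   2  -1  -1   0   1   1   1   1  10   0   2   2   2   2  14
x0.85   0   1   4   4   2   2   2  -1  -1   1   1   1   1   0   1   1   2   2   0   0
0.1
```

>>> apply_moves --pt "0 0 2 -15 -4 0 255" --pt "0 0 4 -35 -9 0 255" --pt "0 0 6 -55 -14 0 255" --pt "0 0 8 -75 -20 0 255" --pt "0 0 10 -95 -25 0 255" --pt "0 0 12 -115 -30 0 255" --pt "0 0 14 -135 -35 0 255" --pt "0 0 16 -155 -41 0 255" --pt "0 0 18 -175 -46 0 255" --pt "0 0 20 -195 -51 0 255" --pt "0 0 22 -215 -56 0 255" --pt "0 0 25 -234 -61 0 255" --squeeze 5

```text
time_s: 1.1
ee_pos: [0.3815, 0.5056, 0.1888]
tool_rot: [[-0.762, 0.648, -0.0], [0.648, 0.762, -0.001], [-0.0, -0.001, -1.0]]
ft_force: [-0.3, 0.3, 0.1]
finger_gap: 0.0206
gripper_force: 0.0
```

```bash
cat >> h.py <<'E'
def go(p,yaw,verbose=True):
    from workcell import r
    from scipy.spatial.transform import Rotation as Ro
    s=r.read_state();R=s["tool_rot"];y=np.radians(yaw)
    ty=np.array([np.cos(y),np.sin(y),0]);tz=np.array([0,0,-1.]);T=np.c_[np.cross(ty,tz),ty,tz]
    print("t",s["time_s"],"q",s["joint_pos"].round(1),"tcp",s["ee_pos"].round(4),"gap",s["finger_gap"],"F",s["ft_force"].round(2))
    print("rot",Ro.from_matrix(R.T@T).as_rotvec(degrees=True).round(2),"shift",(R.T@(np.array(p)-s["ee_pos"])*1e3).round(1))
E
python3 -c "
from h import *;go([.589,.387,.17],25)"
```

```text
t 1.1 q [48.1  5.1 96.8 -0.  78.2 -1.5] tcp [0.3815 0.5056 0.1888] gap 0.020572599785188345 F [-0.31  0.28  0.13]
rot [-0.03  0.03 24.6 ] shift [-234.9   44.2   18.9]
```

>>> apply_moves --pt "0 0 2 -20 4 2 255" --pt "0 0 4 -40 8 3 255" --pt "0 0 6 -60 11 5 255" --pt "0 0 8 -80 15 6 255" --pt "0 0 10 -100 19 8 255" --pt "0 0 12 -120 23 10 255" --pt "0 0 14 -140 26 11 255" --pt "0 0 16 -160 30 13 255" --pt "0 0 18 -180 34 15 255" --pt "0 0 20 -200 38 17 255" --pt "0 0 22 -220 41 18 255" --pt "0 0 24.6 -235 44 19 255"

```text
time_s: 2.1
ee_pos: [0.5894, 0.387, 0.1695]
tool_rot: [[-0.422, 0.907, -0.0], [0.907, 0.422, -0.001], [-0.001, -0.001, -1.0]]
ft_force: [-0.1, 1.0, 0.6]
finger_gap: 0.0007
gripper_force: 0.0
```

Run:
```python
from h import *
from workcell import r
import cv2,pickle
go([.589,.387,.073],25)
a=r.capture("scene");b=r.capture("wrist");pickle.dump(b,open("pics/w1.pkl","wb"))
cv2.imwrite("pics/s1.png",cv2.resize(np.hstack([a["image"],b["image"]])[:,:,::-1],(800,300),interpolation=cv2.INTER_AREA))
```

```text
t 2.1 q [28.9 14.6 87.9 -0.  77.6  4. ] tcp [0.5894 0.387  0.1695] gap 0.0007329441537685135 F [-0.09  1.04  0.59]
rot [-0.05  0.05 -0.03] shift [ 0.3 -0.3 96.5]
```

View pics/s1.png

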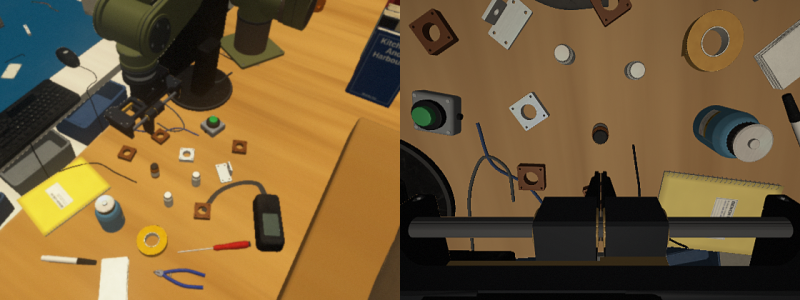

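The hand stands above the amber vial, with no contact force. In the wrist frame, the vial is at about (280,186), the block at (180,155) and the button at (36,160). I'll refine all the points from this close view.

Run:
```python
from h import *
import pickle,cv2
np.set_printoptions(precision=4,suppress=True)
c=pickle.load(open("pics/w1.pkl","rb"))
im=c["image"][100:250,0:320,::-1]
cv2.imwrite("pics/w1c.png",cv2.resize(im,None,fx=2.5,fy=2.5,interpolation=cv2.INTER_CUBIC))
k=c["range_z"];v,u=np.mgrid[:420,:560]
X=np.stack([(u-c["cx"])/c["fx"]*k,(v-c["cy"])/c["fy"]*k,k],-1);X=(X-c["t"])@c["R"]
def near(p,z,rad,name):
    m=(np.hypot(X[...,0]-p[0],X[...,1]-p[1])<rad)&(abs(X[...,2]-z)<.005)
    print(name,m.sum(),X[m].mean(0),X[m].min(0),X[m].max(0), u[m].mean(),v[m].mean())
near((.589,.387),.051,.025,"cap");near((.477,.369),.014,.04,"block");near((.352,.31),.05,.025,"btn")
```

```text
cap 330 [0.5892 0.3889 0.0512] [0.5791 0.3779 0.046 ] [0.5999 0.3994 0.0535] 279.8969696969697 191.22727272727272
block 1321 [0.477  0.3711 0.0145] [0.4471 0.3406 0.009 ] [0.5063 0.3995 0.017 ] 179.87130961392884 155.40726722180167
btn 674 [0.3537 0.3127 0.0501] [0.3387 0.2981 0.0451] [0.3664 0.3255 0.0536] 31.24925816023739 162.13501483679525
```

View pics/w1c.png

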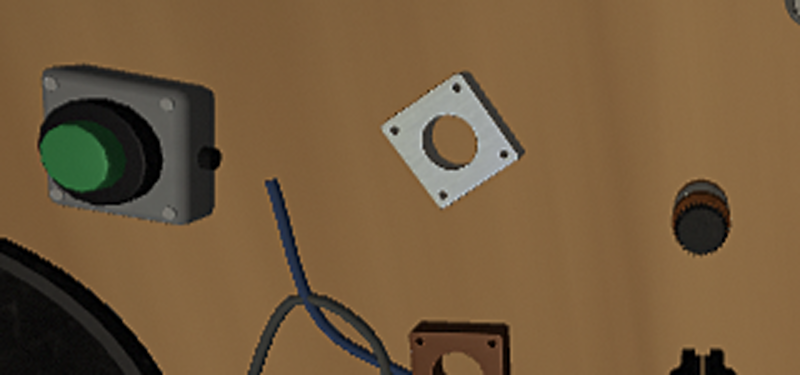

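The close crop confirms the black cap on the amber vial, the hole in the silver block and the green button. Refined points are cap (.589,.388), hole (.477,.371) and button (.353,.312). Descending.

>>> apply_moves --pt "0 0 0 0 0 6 255" --pt "0 0 0 0 1 14 255" --pt "0 0 0 0 1 23 255" --pt "0 0 0 0 1 32 255" --pt "0 0 0 0 1 41 255" --pt "0 0 0 0 1 50 255" --pt "0 0 0 0 1 59 255" --pt "0 0 0 0 1 68 255" --pt "0 0 0 0 1 77 255" --pt "0 0 0 0 1 85 255" --pt "0 0 0 0 1 92 255" --pt "0 0 0 0 1 96 255"

```text
time_s: 3.2
ee_pos: [0.5884, 0.3893, 0.0727]
tool_rot: [[-0.426, 0.905, -0.001], [0.905, 0.426, -0.001], [-0.0, -0.001, -1.0]]
ft_force: [0.4, -0.3, -0.3]
finger_gap: 0.0004
gripper_force: 0.0
```

>>> apply_moves --pt "0 0 0 0 0 0 255" --pt "0 0 0 0 0 0 255" --pt "0 0 0 0 0 0 255" --pt "0 0 0 0 0 0 255" --pt "0 0 0 0 0 0 255" --pt "0 0 0 0 0 0 255" --pt "0 0 0 0 0 0 255" --pt "0 0 0 0 0 0 255" --pt "0 0 0 0 0 0 255" --pt "0 0 0 0 0 0 255" --pt "0 0 0 0 0 0 255" --pt "0 0 0 0 0 0 255"

```text
time_s: 4.2
ee_pos: [0.5889, 0.3896, 0.0741]
tool_rot: [[-0.426, 0.905, -0.0], [0.905, 0.426, -0.0], [-0.0, -0.0, -1.0]]
ft_force: [0.0, -0.1, -0.2]
finger_gap: 0.0005
gripper_force: 0.0
```

>>> apply_moves --pt "0 0 0 0 0 0 255" --pt "0 0 0 0 0 0 255" --pt "0 0 0 0 0 0 255" --pt "0 0 0 0 0 0 255" --pt "0 0 0 0 0 0 255" --pt "0 0 0 0 0 0 255" --pt "0 0 0 0 0 0 255" --pt "0 0 0 0 0 0 255" --pt "0 0 0 0 0 0 255" --pt "0 0 0 0 0 0 255" --pt "0 0 0 0 0 0 255" --pt "0 0 0 0 0 0 255"

```text
time_s: 5.2
ee_pos: [0.5889, 0.3897, 0.0742]
tool_rot: [[-0.426, 0.905, 0.0], [0.905, 0.426, 0.0], [-0.0, 0.0, -1.0]]
ft_force: [0.4, 0.7, 0.1]
finger_gap: 0.0007
gripper_force: 0.0
```

Run:
```python
from h import *
from workcell import r
import cv2
go([.477,.371,.11],25)
a=r.capture("scene");b=r.capture("top")
cv2.imwrite("pics/s2.png",cv2.resize(np.hstack([a["image"],b["image"]])[:,:,::-1],(800,300),interpolation=cv2.INTER_AREA))
```

```text
t 5.2 q [29.1 18.9 92.  -0.  69.   3.9] tcp [0.5889 0.3897 0.0742] gap 0.0006916354069678147 F [0.4  0.69 0.11]
rot [0.   0.   0.23] shift [  30.8 -109.2  -35.8]
```

View pics/s2.png

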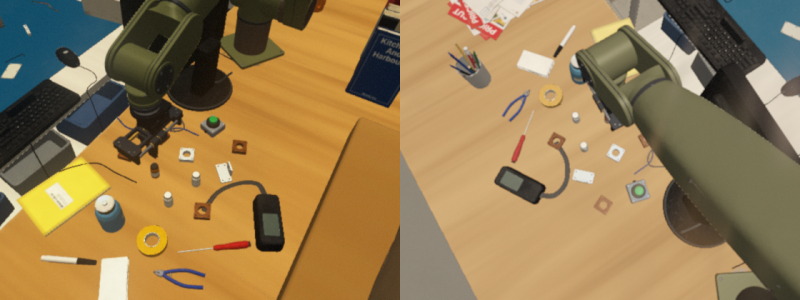

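The arm is clear of the monitor. I'll check where the fingertips appear relative to the cap.

Run:
```python
from h import *
from workcell import r
import cv2
a=r.capture("scene");b=r.capture("wrist")
for c in(a,b):
  for p in([.589,.3897,.0742],[.589,.388,.051]):
    q=c["R"]@np.array(p)+c["t"];print(c["fx"]*q[0]/q[2]+c["cx"],c["fy"]*q[1]/q[2]+c["cy"])
f=lambda i,s:cv2.resize(i[:,:,::-1],s,interpolation=cv2.INTER_CUBIC)
cv2.imwrite("pics/s3.png",np.hstack([f(a["image"][170:270,160:260],(400,400)),f(b["image"][130:330,180:380],(400,400))]))
```

```text
215.29511080794342 225.43655614009478
215.92906726650108 231.4605038356261
280.4828416318195 241.55150360045516
279.5132178491455 230.89751732393592
```

View pics/s3.png

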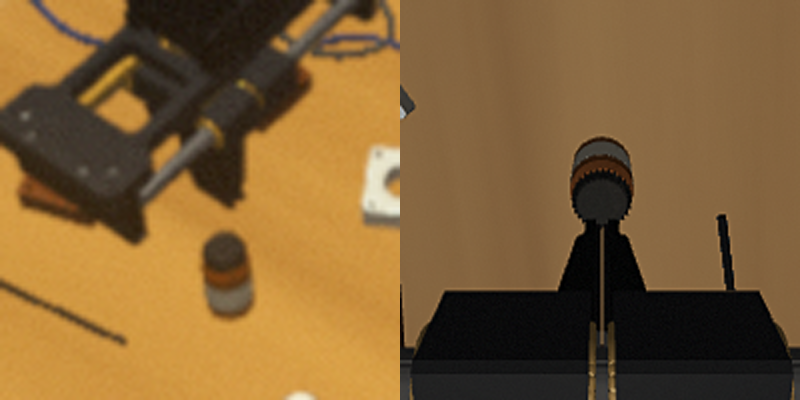

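The fingertips are directly over the cap, at the expected pixels: the tip in the wrist frame is at row 241. Now the block.

>>> apply_moves --pt "0 0 0 0 0 -8 255" --pt "0 0 0 0 0 -20 255" --pt "0 0 0 2 -6 -31 255" --pt "0 0 0 5 -17 -36 255" --pt "0 0 0 8 -30 -36 255" --pt "0 0 0 12 -44 -36 255" --pt "0 0 0 16 -58 -36 255" --pt "0 0 0 20 -72 -36 255" --pt "0 0 0 24 -86 -36 255" --pt "0 0 0 28 -98 -36 255" --pt "0 0 0 30 -106 -36 255" --pt "0 0 0 31 -109 -36 255"

```text
time_s: 6.4
ee_pos: [0.4763, 0.3715, 0.1116]
tool_rot: [[-0.427, 0.904, 0.001], [0.904, 0.427, 0.001], [0.0, 0.002, -1.0]]
ft_force: [1.2, 0.8, -0.6]
finger_gap: 0.0008
gripper_force: 0.0
```

Run:
```python
from h import *
from workcell import r
go([.477,.371,.037],25)
c=r.capture("wrist");k=c["range_z"];v,u=np.mgrid[:420,:560]
X=np.stack([(u-c["cx"])/c["fx"]*k,(v-c["cy"])/c["fy"]*k,k],-1);X=(X-c["t"])@c["R"]
for p,z,rad in(((.477,.371),.014,.036),((.353,.312),.05,.025)):
    m=(np.hypot(X[...,0]-p[0],X[...,1]-p[1])<rad)&(abs(X[...,2]-z)<.004)
    if m.any(): print(m.sum(),X[m].mean(0),(X[m].min(0)+X[m].max(0))/2)
```

```text
t 6.4 q [ 32.9   4.7 104.8   0.   70.4   7.6] tcp [0.4763 0.3715 0.1116] gap 0.0007959734692601062 F [ 1.18  0.76 -0.57]
rot [ 0.1  -0.02  0.27] shift [-0.7  0.3 74.6]
1617 [0.47640707 0.37059384 0.01449322] [0.47678643 0.37000022 0.01382095]
824 [0.35274771 0.31263139 0.05023999] [0.3521934  0.31169669 0.04937293]
```

>>> apply_moves --pt "0 0 0 0 0 5 255" --pt "0 0 0 0 0 12 255" --pt "0 0 0 0 0 19 255" --pt "0 0 0 0 0 26 255" --pt "0 0 0 0 0 33 255" --pt "0 0 0 0 0 40 255" --pt "0 0 0 0 0 47 255" --pt "0 0 0 0 0 54 255" --pt "0 0 0 0 0 61 255" --pt "0 0 0 0 0 66 255" --pt "0 0 0 0 0 70 255" --pt "0 0 0 0 0 73 255"

```text
time_s: 7.45
ee_pos: [0.4769, 0.3712, 0.0366]
tool_rot: [[-0.426, 0.905, -0.0], [0.905, 0.426, -0.0], [-0.0, -0.0, -1.0]]
ft_force: [1.2, 0.4, -0.4]
finger_gap: 0.0004
gripper_force: 0.0
```

>>> apply_moves --pt "0 0 0 0 0 0 255" --pt "0 0 0 0 0 0 255" --pt "0 0 0 0 0 0 255" --pt "0 0 0 0 0 0 255" --pt "0 0 0 0 0 0 255" --pt "0 0 0 0 0 0 255" --pt "0 0 0 0 0 0 255" --pt "0 0 0 0 0 0 255" --pt "0 0 0 0 0 0 255" --pt "0 0 0 0 0 0 255" --pt "0 0 0 0 0 0 255" --pt "0 0 0 0 0 0 255"

```text
time_s: 8.45
ee_pos: [0.4771, 0.3713, 0.0372]
tool_rot: [[-0.426, 0.905, -0.0], [0.905, 0.426, -0.0], [0.0, -0.0, -1.0]]
ft_force: [-0.2, -1.0, 0.2]
finger_gap: 0.0001
gripper_force: 0.0
```

>>> apply_moves --pt "0 0 0 0 0 0 255" --pt "0 0 0 0 0 0 255" --pt "0 0 0 0 0 0 255" --pt "0 0 0 0 0 0 255" --pt "0 0 0 0 0 0 255" --pt "0 0 0 0 0 0 255" --pt "0 0 0 0 0 0 255" --pt "0 0 0 0 0 0 255" --pt "0 0 0 0 0 0 255" --pt "0 0 0 0 0 0 255" --pt "0 0 0 0 0 0 255" --pt "0 0 0 0 0 0 255"

```text
time_s: 9.45
ee_pos: [0.477, 0.3713, 0.0371]
tool_rot: [[-0.426, 0.905, -0.0], [0.905, 0.426, -0.0], [0.0, -0.0, -1.0]]
ft_force: [0.8, -0.6, -0.4]
finger_gap: 0.0006
gripper_force: 0.0
```

```bash
python3 -c "
from h import *;go([.353,.312,.09],25)"
```

```text
t 9.45 q [ 32.8   9.4 107.4   0.   63.2   7.6] tcp [0.477  0.3713 0.0371] gap 0.00064736789229318 F [ 0.77 -0.6  -0.41]
rot [-0.   -0.    0.23] shift [  -0.7 -137.5  -52.8]
```

>>> apply_moves --pt "0 0 0 0 0 -8 255" --pt "0 0 0 0 0 -20 255" --pt "0 0 0 0 0 -35 255" --pt "0 0 0 0 -5 -48 255" --pt "0 0 0 0 -15 -53 255" --pt "0 0 0 0 -28 -53 255" --pt "0 0 0 0 -40 -53 255" --pt "0 0 0 0 -50 -53 255" --pt "0 0 0 0 -57 -53 255" --pt "0 0 0 0 -60 -53 255"

```text
time_s: 10.28
ee_pos: [0.422, 0.3454, 0.0908]
tool_rot: [[-0.426, 0.905, 0.0], [0.905, 0.426, 0.0], [0.0, 0.001, -1.0]]
ft_force: [-0.0, 0.5, -0.8]
finger_gap: 0.0002
gripper_force: 0.0
```

Run:
```python
import pickle
from h import *
go([.353,.312,.09],25)
np.set_printoptions(precision=3,suppress=True)
for n in("scene","top"):
    c=pickle.load(open(f"pics/{n}.pkl","rb"));k=c["range_z"];v,u=np.mgrid[:420,:560]
    X=np.stack([(u-c["cx"])/c["fx"]*k,(v-c["cy"])/c["fy"]*k,k],-1).reshape(-1,3)[k.ravel()>0]
    X=(X-c["t"])@c["R"]
    e=np.array([np.cos(np.radians(25)),np.sin(np.radians(25))]);f=np.array([-e[1],e[0]])
    d=X[:,:2]-[.353,.312];a,b=d@e,d@f
    for z0,z1 in((.06,.1),(.1,.15),(.15,.25),(.25,.35),(.35,.5)):
        m=(abs(a)<.2)&(b<0)&(b>-.3)&(X[:,2]>z0)&(X[:,2]<z1)
        if m.any(): i=np.argmax(b[m]);print(n,z0,m.sum(),"closest b",b[m][i],X[m][i],np.percentile(b[m],[90,99]))
```

```text
t 10.2833 q [ 33.7  -1.4 113.2   0.   68.2   8.4] tcp [0.422  0.3454 0.0908] gap 0.00017711313871940316 F [-0.02  0.51 -0.84]
rot [ 0.03 -0.01  0.24] shift [ -0.8 -76.7   0.7]
scene 0.06 752 closest b -0.05121601349612563 [0.236 0.201 0.096] [-0.1   -0.058]
scene 0.1 1477 closest b -0.035400028207466905 [0.232 0.217 0.122] [-0.098 -0.046]
scene 0.15 5169 closest b -0.08997727849095087 [0.295 0.186 0.207] [-0.102 -0.092]
scene 0.25 5154 closest b -0.15046900016552292 [0.34  0.14  0.344] [-0.154 -0.152]
scene 0.35 2680 closest b -0.1493799225088061 [0.372 0.156 0.367] [-0.152 -0.151]
top 0.06 271 closest b -0.05610162644909752 [0.24  0.197 0.098] [-0.1   -0.058]
top 0.1 982 closest b -0.0356845561930462 [0.235 0.217 0.121] [-0.098 -0.042]
top 0.15 4917 closest b -0.09192443800608187 [0.253 0.164 0.207] [-0.099 -0.093]
top 0.25 5181 closest b -0.15001165680651837 [0.242 0.095 0.349] [-0.153 -0.151]
top 0.35 16507 closest b -0.14746910608668157 [0.254 0.103 0.389] [-0.152 -0.149]
```

Clearance to the monitor at the button is more than 5 cm. Continuing.

>>> apply_moves --pt "0 0 0 0 -6 0 255" --pt "0 0 0 0 -16 0 255" --pt "0 0 0 0 -28 0 255" --pt "0 0 0 0 -40 0 255" --pt "0 0 0 0 -52 0 255" --pt "0 0 0 0 -63 0 255" --pt "0 0 0 -1 -71 0 255" --pt "0 0 0 -1 -76 0 255" --pt "0 0 0 -1 -77 0 255" --pt "0 0 0 -1 -77 0 255"

```text
time_s: 11.12
ee_pos: [0.3536, 0.312, 0.0903]
tool_rot: [[-0.426, 0.905, 0.0], [0.905, 0.426, 0.0], [0.0, 0.001, -1.0]]
ft_force: [-0.2, 0.3, -0.7]
finger_gap: 0.0005
gripper_force: 0.0
```

Run:
```python
from h import *
from workcell import r
import cv2
go([.353,.312,.044],25)
a=r.capture("scene");b=r.capture("wrist")
f=lambda i,s:cv2.resize(i[:,:,::-1],s,interpolation=cv2.INTER_CUBIC)
cv2.imwrite("pics/s4.png",np.hstack([f(a["image"][80:230,210:360],(400,400)),f(b["image"][130:330,180:380],(400,400))]))
```

```text
t 11.1167 q [ 34.9 -11.4 122.3  -0.   69.    9.7] tcp [0.3536 0.312  0.0903] gap 0.0004651992131547536 F [-0.22  0.3  -0.74]
rot [ 0.03 -0.01  0.23] shift [ 0.3 -0.5 46.3]
```

View pics/s4.png

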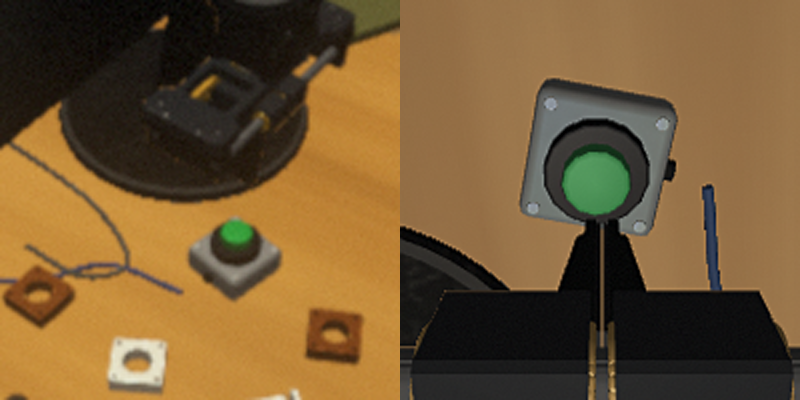

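The shut fingertips are centred over the green button: the button is at (597,182) in the right panel, with the tip directly in line below it. Pressing.

>>> apply_moves --pt "0 0 0 0 0 8 255" --pt "0 0 0 0 0 18 255" --pt "0 0 0 0 0 28 255" --pt "0 0 0 0 0 35 255" --pt "0 0 0 0 0 38 255" --pt "0 0 0 0 0 40 255" --pt "0 0 0 0 0 42 255" --pt "0 0 0 0 0 44 255" --pt "0 0 0 0 0 45 255" --pt "0 0 0 0 0 46 255" --pt "0 0 0 0 0 46 255" --pt "0 0 0 0 0 46 255"

```text
time_s: 12.22
ee_pos: [0.3537, 0.312, 0.0443]
tool_rot: [[-0.426, 0.905, 0.0], [0.905, 0.426, 0.0], [0.0, 0.0, -1.0]]
ft_force: [0.4, -0.3, 0.5]
finger_gap: 0.0003
gripper_force: 0.0
```

Almost no force yet, so I'll continue in small steps while watching it.

>>> apply_moves --pt "0 0 0 0 0 1 255" --pt "0 0 0 0 0 2 255" --pt "0 0 0 0 0 2 255" --pt "0 0 0 0 0 2 255"

```text
time_s: 12.55
ee_pos: [0.3535, 0.3119, 0.0421]
tool_rot: [[-0.426, 0.905, -0.0], [0.905, 0.426, -0.0], [-0.0, -0.0, -1.0]]
ft_force: [0.0, 0.4, 0.3]
finger_gap: 0.0008
gripper_force: 0.0
```

Run:
```python
from h import *
from workcell import r
import cv2
go([.353,.312,.044],25)
a=r.capture("scene");b=r.capture("wrist")
f=lambda i,s:cv2.resize(i[:,:,::-1],s,interpolation=cv2.INTER_CUBIC)
cv2.imwrite("pics/s5.png",np.hstack([f(a["image"][120:200,260:340],(400,400)),f(b["image"][130:330,180:380],(400,400))]))
```

```text
t 12.55 q [ 34.9  -7.8 124.3   0.   63.5   9.7] tcp [0.3535 0.3119 0.0421] gap 0.0008419888819150546 F [0.04 0.45 0.26]
rot [-0.01  0.    0.23] shift [ 0.3 -0.4 -1.9]
```

View pics/s5.png

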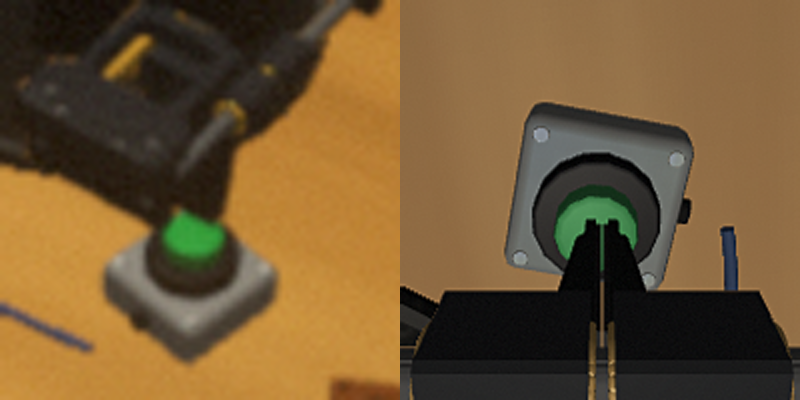

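Run:
```python
from h import *
from workcell import r
np.set_printoptions(precision=4,suppress=True)
for n in("wrist","scene"):
    c=r.capture(n);k=c["range_z"];v,u=np.mgrid[:420,:560]
    X=np.stack([(u-c["cx"])/c["fx"]*k,(v-c["cy"])/c["fy"]*k,k],-1);X=(X-c["t"])@c["R"]
    if n=="wrist":
        for vv in(236,240,242,244,248,256,265): print(vv,[X[vv,uu] for uu in(266,275,285,294)])
    I=c["image"].astype(int);g=(I[...,1]>1.5*I[...,0])&(I[...,1]>70)&(np.hypot(X[...,0]-.353,X[...,1]-.312)<.03)
    print(n,"green",g.sum(),np.percentile(X[g],[5,50,95],axis=0))
    if n=="scene":
        m=(np.hypot(X[...,0]-.353,X[...,1]-.312)<.03)&~g&(X[...,2]>.053);i=np.argsort(X[m][:,2])[:8];print(X[m][i],u[m][i],v[m][i],m.sum())
```

```text
236 [array([0.3423, 0.3147, 0.0504]), array([0.3474, 0.3172, 0.0506]), array([0.3532, 0.3198, 0.0504]), array([0.3584, 0.3221, 0.0499])]
240 [array([0.3434, 0.3124, 0.0508]), array([0.3455, 0.3219, 0.0689]), array([0.3504, 0.3251, 0.0707]), array([0.3596, 0.3197, 0.0501])]
242 [array([0.344 , 0.3109, 0.0503]), array([0.3457, 0.3217, 0.0711]), array([0.3506, 0.3246, 0.0724]), array([0.3602, 0.3184, 0.0499])]
244 [array([0.3444, 0.3101, 0.0513]), array([0.3455, 0.3222, 0.0752]), array([0.3506, 0.3245, 0.0749]), array([0.3606, 0.3175, 0.0509])]
248 [array([0.3457, 0.3072, 0.0504]), array([0.3455, 0.3224, 0.0809]), array([0.3504, 0.3248, 0.081 ]), array([0.3619, 0.3149, 0.0506])]
256 [array([0.3416, 0.3205, 0.0905]), array([0.3456, 0.3227, 0.091 ]), array([0.3504, 0.3244, 0.09  ]), array([0.3546, 0.3263, 0.0899])]
265 [array([0.342 , 0.3207, 0.1002]), array([0.346 , 0.3222, 0.0994]), array([0.3505, 0.324 , 0.099 ]), array([0.3541, 0.3264, 0.1001])]
wrist green 665 [[0.3405 0.3033 0.0495]
 [0.347  0.3168 0.0506]
 [0.3616 0.3227 0.0779]]
scene green 93 [[0.3441 0.2993 0.0461]
 [0.3541 0.3125 0.0501]
 [0.3643 0.3229 0.0522]]
[[0.3506 0.321  0.0672]
 [0.3586 0.3082 0.0686]
 [0.3538 0.3175 0.0687]
 [0.3564 0.3132 0.069 ]
 [0.3529 0.32   0.0706]
 [0.3602 0.3062 0.0708]
 [0.3511 0.3213 0.071 ]
 [0.3457 0.3208 0.0711]] [302 296 300 298 301 295 302 304] [164 161 163 162 163 160 163 162] 1648
```

The depth shows the real fingertips at z≈0.067, about 25 mm higher than the reported TCP. The button is still up, so it has not been touched. The two points were therefore shown from about 45 mm instead of 2 cm. That is inside the judged band but not by much, so I'll repeat them about 19 mm lower before pressing, which is still safe if the TCP is right after all.

>>> apply_moves --pt "0 0 0 0 0 -12 255" --pt "0 0 0 0 0 -30 255" --pt "0 0 0 -1 8 -48 255" --pt "0 0 0 -3 26 -58 255" --pt "0 0 0 -7 54 -58 255" --pt "0 0 0 -11 84 -58 255" --pt "0 0 0 -15 114 -58 255" --pt "0 0 0 -19 146 -58 255" --pt "0 0 0 -23 178 -58 255" --pt "0 0 0 -27 210 -58 255" --pt "0 0 0 -30 236 -58 255" --pt "0 0 0 -31 245 -58 255"

```text
time_s: 13.75
ee_pos: [0.5916, 0.389, 0.1011]
tool_rot: [[-0.425, 0.905, 0.002], [0.905, 0.425, 0.001], [-0.0, 0.002, -1.0]]
ft_force: [0.1, 0.1, 1.1]
finger_gap: 0.0005
gripper_force: 0.0
```

```bash
python3 -c "
from h import *;go([.589,.388,.055],25)"
```

```text
t 13.75 q [29.  17.7 90.9 -0.  71.3  3.8] tcp [0.5916 0.389  0.1011] gap 0.000502404846826441 F [0.11 0.09 1.1 ]
rot [0.13 0.01 0.17] shift [ 0.2 -2.9 46.1]
```

>>> apply_moves --pt "0 0 0 0 0 0 255" --pt "0 0 0 0 0 6 255" --pt "0 0 0 0 0 13 255" --pt "0 0 0 0 0 20 255" --pt "0 0 0 0 0 27 255" --pt "0 0 0 0 0 33 255" --pt "0 0 0 0 0 38 255" --pt "0 0 0 0 0 42 255" --pt "0 0 0 0 0 44 255" --pt "0 0 0 0 0 44 255" --pt "0 0 0 0 0 44 255" --pt "0 0 0 0 0 44 255"

```text
time_s: 14.75
ee_pos: [0.5887, 0.3885, 0.0566]
tool_rot: [[-0.426, 0.905, 0.001], [0.905, 0.426, 0.0], [0.0, 0.001, -1.0]]
ft_force: [0.3, -0.4, 0.3]
finger_gap: 0.0006
gripper_force: 0.0
```

>>> apply_moves --pt "0 0 0 0 0 0 255" --pt "0 0 0 0 0 0 255" --pt "0 0 0 0 0 0 255" --pt "0 0 0 0 0 0 255" --pt "0 0 0 0 0 0 255" --pt "0 0 0 0 0 0 255" --pt "0 0 0 0 0 0 255" --pt "0 0 0 0 0 0 255" --pt "0 0 0 0 0 0 255" --pt "0 0 0 0 0 0 255" --pt "0 0 0 0 0 0 255" --pt "0 0 0 0 0 0 255"

```text
time_s: 15.75
ee_pos: [0.5884, 0.3883, 0.0562]
tool_rot: [[-0.426, 0.905, 0.0], [0.905, 0.426, -0.0], [-0.0, 0.0, -1.0]]
ft_force: [0.7, 0.3, 0.8]
finger_gap: 0.0008
gripper_force: 0.0
```

>>> apply_moves --pt "0 0 0 0 0 0 255" --pt "0 0 0 0 0 0 255" --pt "0 0 0 0 0 0 255" --pt "0 0 0 0 0 0 255" --pt "0 0 0 0 0 0 255" --pt "0 0 0 0 0 0 255" --pt "0 0 0 0 0 0 255" --pt "0 0 0 0 0 0 255" --pt "0 0 0 0 0 0 255" --pt "0 0 0 0 0 0 255" --pt "0 0 0 0 0 0 255" --pt "0 0 0 0 0 0 255"

```text
time_s: 16.75
ee_pos: [0.5884, 0.3883, 0.0561]
tool_rot: [[-0.426, 0.905, -0.0], [0.905, 0.426, -0.0], [-0.0, -0.0, -1.0]]
ft_force: [-0.2, -0.2, 0.8]
finger_gap: 0.0006
gripper_force: 0.0
```

Run:
```python
from h import *
from workcell import r
np.set_printoptions(precision=4,suppress=True)
go([.477,.371,.095],25)
c=r.capture("wrist");k=c["range_z"];v,u=np.mgrid[:420,:560]
X=np.stack([(u-c["cx"])/c["fx"]*k,(v-c["cy"])/c["fy"]*k,k],-1);X=(X-c["t"])@c["R"]
for vv in(236,240,244,248): print(vv,[X[vv,uu] for uu in(275,285)])
```

```text
t 16.75 q [29.1 19.8 92.8 -0.  67.4  3.8] tcp [0.5884 0.3883 0.0561] gap 0.0006023433887588113 F [-0.24 -0.17  0.76]
rot [-0.    0.    0.23] shift [  31.8 -108.2  -38.9]
236 [array([0.5842, 0.3888, 0.0519]), array([0.5905, 0.3913, 0.0509])]
240 [array([0.5804, 0.3983, 0.0829]), array([0.5854, 0.4011, 0.0838])]
244 [array([0.5804, 0.3985, 0.0888]), array([0.5853, 0.4011, 0.0894])]
248 [array([0.5804, 0.3988, 0.0948]), array([0.5855, 0.4006, 0.0937])]
```

Tips are at about 0.081, roughly 3 cm above the cap. Held for more than 2 s. Now the block.

>>> apply_moves --pt "0 0 0 0 0 -8 255" --pt "0 0 0 0 0 -20 255" --pt "0 0 0 2 -6 -32 255" --pt "0 0 0 5 -17 -39 255" --pt "0 0 0 8 -30 -39 255" --pt "0 0 0 12 -44 -39 255" --pt "0 0 0 16 -58 -39 255" --pt "0 0 0 20 -72 -39 255" --pt "0 0 0 24 -86 -39 255" --pt "0 0 0 28 -98 -39 255" --pt "0 0 0 31 -105 -39 255" --pt "0 0 0 32 -108 -39 255"

```text
time_s: 17.8
ee_pos: [0.4764, 0.3716, 0.0967]
tool_rot: [[-0.427, 0.904, 0.002], [0.904, 0.427, 0.001], [0.0, 0.002, -1.0]]
ft_force: [0.2, 0.5, -0.7]
finger_gap: 0.0006
gripper_force: 0.0
```

>>> apply_moves --pt "0 0 0 0 0 4 255" --pt "0 0 0 0 0 12 255" --pt "0 0 0 0 0 21 255" --pt "0 0 0 0 0 30 255" --pt "0 0 0 0 0 39 255" --pt "0 0 0 0 0 48 255" --pt "0 0 0 0 0 57 255" --pt "0 0 0 0 0 65 255" --pt "0 0 0 0 0 71 255" --pt "0 0 0 0 0 74 255" --pt "0 0 0 0 0 74 255" --pt "0 0 0 0 0 74 255"

```text
time_s: 18.8
ee_pos: [0.4772, 0.3713, 0.0212]
tool_rot: [[-0.426, 0.905, 0.0], [0.905, 0.426, 0.0], [0.0, 0.0, -1.0]]
ft_force: [-0.3, -0.6, -0.1]
finger_gap: 0.0006
gripper_force: 0.0
```

>>> apply_moves --pt "0 0 0 0 0 0 255" --pt "0 0 0 0 0 0 255" --pt "0 0 0 0 0 0 255" --pt "0 0 0 0 0 0 255" --pt "0 0 0 0 0 0 255" --pt "0 0 0 0 0 0 255" --pt "0 0 0 0 0 0 255" --pt "0 0 0 0 0 0 255" --pt "0 0 0 0 0 0 255" --pt "0 0 0 0 0 0 255" --pt "0 0 0 0 0 0 255" --pt "0 0 0 0 0 0 255"

```text
time_s: 19.8
ee_pos: [0.477, 0.3712, 0.0211]
tool_rot: [[-0.426, 0.905, -0.0], [0.905, 0.426, -0.0], [0.0, -0.0, -1.0]]
ft_force: [-0.4, -0.4, 0.2]
finger_gap: 0.0003
gripper_force: 0.0
```

>>> apply_moves --pt "0 0 0 0 0 0 255" --pt "0 0 0 0 0 0 255" --pt "0 0 0 0 0 0 255" --pt "0 0 0 0 0 0 255" --pt "0 0 0 0 0 0 255" --pt "0 0 0 0 0 0 255" --pt "0 0 0 0 0 0 255" --pt "0 0 0 0 0 0 255" --pt "0 0 0 0 0 0 255" --pt "0 0 0 0 0 0 255" --pt "0 0 0 0 0 0 255" --pt "0 0 0 0 0 0 255"

```text
time_s: 20.8
ee_pos: [0.477, 0.3712, 0.0211]
tool_rot: [[-0.426, 0.905, -0.0], [0.905, 0.426, -0.0], [-0.0, -0.0, -1.0]]
ft_force: [0.3, 0.2, 0.0]
finger_gap: 0.0005
gripper_force: 0.0
```

```bash
python3 -c "
from h import *;go([.353,.312,.08],25)"
```

```text
t 20.8 q [ 32.8  10.6 107.8  -0.   61.6   7.6] tcp [0.477  0.3712 0.0211] gap 0.0005162133499838303 F [0.34 0.19 0.04]
rot [-0.    0.    0.23] shift [  -0.7 -137.5  -58.9]
```

Back to the button. I'll come in above it, then press down further in small steps.

>>> apply_moves --pt "0 0 0 0 0 -12 255" --pt "0 0 0 0 0 -30 255" --pt "0 0 0 0 -6 -48 255" --pt "0 0 0 0 -18 -59 255" --pt "0 0 0 0 -34 -59 255" --pt "0 0 0 0 -52 -59 255" --pt "0 0 0 0 -70 -59 255" --pt "0 0 0 0 -88 -59 255" --pt "0 0 0 0 -106 -59 255" --pt "0 0 0 0 -122 -59 255" --pt "0 0 0 -1 -133 -59 255" --pt "0 0 0 -1 -137 -59 255"

```text
time_s: 21.8
ee_pos: [0.3525, 0.3115, 0.0808]
tool_rot: [[-0.427, 0.904, 0.0], [0.904, 0.427, 0.0], [0.0, 0.001, -1.0]]
ft_force: [0.7, -0.1, -1.3]
finger_gap: 0.0006
gripper_force: 0.0
```

>>> apply_moves --pt "0 0 0 0 0 5 255" --pt "0 0 0 0 0 15 255" --pt "0 0 0 0 0 25 255" --pt "0 0 0 0 0 35 255" --pt "0 0 0 0 0 43 255" --pt "0 0 0 0 0 48 255" --pt "0 0 0 0 0 50 255" --pt "0 0 0 0 0 52 255" --pt "0 0 0 0 0 53 255" --pt "0 0 0 0 0 54 255" --pt "0 0 0 0 0 55 255" --pt "0 0 0 0 0 55 255"

```text
time_s: 22.8
ee_pos: [0.3537, 0.3121, 0.0254]
tool_rot: [[-0.426, 0.905, 0.0], [0.905, 0.426, 0.0], [0.0, 0.001, -1.0]]
ft_force: [0.1, 0.3, -0.6]
finger_gap: 0.0008
gripper_force: 0.0
```

>>> apply_moves --pt "0 0 0 0 0 1 255" --pt "0 0 0 0 0 2 255" --pt "0 0 0 0 0 3 255" --pt "0 0 0 0 0 3 255"

```text
time_s: 23.13
ee_pos: [0.3539, 0.3122, 0.0225]
tool_rot: [[-0.426, 0.905, 0.001], [0.905, 0.426, 0.0], [0.0, 0.001, -1.0]]
ft_force: [-0.1, -0.5, 2.9]
finger_gap: 0.0002
gripper_force: 1.3
```

>>> apply_moves --pt "0 0 0 0 0 1 255" --pt "0 0 0 0 0 2 255" --pt "0 0 0 0 0 2 255"

```text
time_s: 23.38
ee_pos: [0.3539, 0.3122, 0.0204]
tool_rot: [[-0.426, 0.905, 0.001], [0.905, 0.426, 0.0], [0.0, 0.001, -1.0]]
ft_force: [0.3, -0.0, 3.8]
finger_gap: 0.0001
gripper_force: 1.9
```

Contact at TCP≈0.025, which confirms the 25 mm tip offset. Pressing to the bottom.

>>> apply_moves --pt "0 0 0 0 0 1 255" --pt "0 0 0 0 0 2 255" --pt "0 0 0 0 0 2 255" --pt "0 0 0 0 0 2 255"

```text
time_s: 23.72
ee_pos: [0.3539, 0.3122, 0.0187]
tool_rot: [[-0.426, 0.905, 0.0], [0.905, 0.426, 0.0], [0.0, 0.001, -1.0]]
ft_force: [-0.5, -0.1, 7.3]
finger_gap: 0.0004
gripper_force: 3.2
```

>>> apply_moves --pt "0 0 0 0 0 0.5 255" --pt "0 0 0 0 0 1 255" --pt "0 0 0 0 0 1 255" --pt "0 0 0 0 0 1 255"

```text
time_s: 24.05
ee_pos: [0.3539, 0.3122, 0.0186]
tool_rot: [[-0.426, 0.905, 0.0], [0.905, 0.426, -0.0], [-0.0, 0.0, -1.0]]
ft_force: [-2.6, -2.4, 12.2]
finger_gap: 0.0006
gripper_force: 6.2
```

The button is bottomed: TCP stopped at 0.0186 and the force rose above 5 N. Lifting off.

>>> apply_moves --pt "0 0 0 0 0 -3 255" --pt "0 0 0 0 0 -8 255" --pt "0 0 0 0 0 -16 255" --pt "0 0 0 0 0 -28 255" --pt "0 0 0 0 0 -42 255" --pt "0 0 0 0 0 -56 255" --pt "0 0 0 0 0 -70 255" --pt "0 0 0 0 0 -82 255" --pt "0 0 0 0 0 -90 255" --pt "0 0 0 0 0 -92 255" --pt "0 0 0 0 0 -92 255" --pt "0 0 0 0 0 -92 255"

```text
time_s: 25.05
ee_pos: [0.3532, 0.3117, 0.1086]
tool_rot: [[-0.426, 0.905, -0.001], [0.905, 0.426, -0.001], [-0.0, -0.001, -1.0]]
ft_force: [0.2, 0.4, -0.8]
finger_gap: 0.0006
gripper_force: 0.0
```

Run:
```python
from h import *
from workcell import r
np.set_printoptions(precision=4,suppress=True)
s=r.read_state();print(s["time_s"],s["ee_pos"],s["ft_force"])
for n in("scene","wrist"):
    c=r.capture(n);k=c["range_z"];v,u=np.mgrid[:420,:560]
    X=np.stack([(u-c["cx"])/c["fx"]*k,(v-c["cy"])/c["fy"]*k,k],-1);X=(X-c["t"])@c["R"]
    for nm,p,z in(("btn",(.353,.312),.05),("amber",(.589,.388),.051),("wa",(.499,.467),.051),("wb",(.594,.488),.051),("blk",(.477,.371),.014)):
        m=(np.hypot(X[...,0]-p[0],X[...,1]-p[1])<(.035 if nm=="blk" else .012))&(abs(X[...,2]-z)<.007)
        if m.sum()>5: print(n,nm,m.sum(),np.median(X[m],0))
print(r.job_done())
```

```text
25.05 [0.3532 0.3117 0.1086] [ 0.1555  0.4109 -0.805 ]
scene btn 75 [0.3547 0.3139 0.0505]
scene amber 87 [0.5896 0.3889 0.051 ]
scene wa 86 [0.4989 0.4689 0.0509]
scene wb 97 [0.595  0.4906 0.0514]
scene blk 324 [0.4776 0.3708 0.0143]
wrist btn 616 [0.3529 0.3123 0.0506]
wrist amber 209 [0.5812 0.3838 0.0487]
wrist wa 758 [0.496  0.4674 0.0511]
wrist blk 1898 [0.4748 0.3709 0.0145]
the job is handed in; nothing more can be done
None
```

I pointed at the amber cap, then at the block's hole, for over 2 s each, then pressed the green button to its stop and lifted off so it came back up; I handed the job in at 25 s with the vials and block unmoved in the final check, the bracket not re-measured, and no verdict returned (the fingertips sit about 25 mm higher than the reported TCP, so I repeated both points lower before pressing, ending about 3 cm above each).

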